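# Close a winch gearbox on its dowels and hold it shut

## Robot

A 6-joint arm with a two-finger parallel gripper is mounted at the origin on the work surface. World frame = base frame: x ahead of the robot, y to its left, z up, the work surface at z = 0. Lengths are in m, angles in rad, forces in N, time in s.
With the tool pointing down it reaches from about 0.325 to 0.775 m from the base axis. Payload 5.5 kg.
Tool frame: the origin (TCP) lies between the finger pads; the fingertips stand r.tip_extent ahead of it and the grasp point (between the pads) lies 11 mm behind it (r.tip_extent is the distance from the TCP to the fingertips, in m); z points along the fingers, y is the direction in which the jaws open and shut (so a half turn about z gives the same grasp; the last joint's range is limited). The gripper opens to 88 mm and grips with 3 to 60 N. Pads are 20 mm wide; open, the fingers measure 115 mm over their backs; the gripper's body (75 mm by 178 mm) begins 61 mm behind the grasp point.
Start: joints at [-1.185, 0.091, 1.231, -0, 1.82, -0.057], TCP at [0.257, -0.542, 0.231] pointing down, gripper open.
Joint ranges: [-2.87, 2.87], [-0.86, 2.18], [0.17, 2.46], [-1.51, 4.65], [0.06, 2.69], [-2.65, 2.65]. Speed limits (rad/s): [2.57, 2.57, 3.01, 3.14, 3.14, 3.14].

## Interface

Orientations are given as a rotation vector (axis times angle).
In Python, from rig import r, get_image, camera_params, trace, spot_point gives the robot as it stands.
- The arm moves only by the tool servo_tool, never from a script. Its arguments are lists of equal length, an entry for each row: "grip": the finger opening in mm, from 0 to 87.8; "translation": the shift along the world's x, y, z in mm, a list of three; "roll": the turn about the world's z in degrees. A call has 1 to 12 rows; each row is the pose to reach, as a shift and turn from the pose commanded when the call began; what a row does not reach only later rows make up. A row lasts 1/8 s, in which the tool goes at most 62.5 mm and 10.7 degrees, less where a joint would pass 70% of its speed; a pose out of reach is approached as far as the arm can. A call with a gripper value outside its range is refused whole. The fingers move at their own pace and stop on an object; the grip force is fixed at half the most. Time passes only in rows, so rows that repeat a pose let the fingers close. It gives the time, the measured TCP pose, the force and the opening at its end, in the units of the state.
- r.state(): the state, without advancing time (a new reading comes with each control period).
- get_image(name): name is "scene" or "top" or "wrist"; returns the picture (420x560x3 uint8, red, green, blue); there is no depth.
- camera_params(name): a dict with "intrinsics" (3x3 intrinsics, pixels), "eye" and "orientation" of the camera in the world. Camera axes: x right, y down, z forward; pixel columns grow to the right and rows downward; lengths in m; the calibration is good to about 2 mm. The wrist camera is an equidistant fisheye: a pixel r from the principal point sees the ray r / f radians off the axis. A picture is of the moment at which its call begins: read the wrist's pose just before it. camera_params takes no time and is no camera call; for the wrist camera it gives the pose at the moment of the call.
- r.close_job(): hands the job in, once; it reports no verdict.
Trained networks look in the newest picture that a camera, given by its name, has taken for a name from the list of things; names that differ only in an ending like _2 or _b are one class to them, and where a whole thing is asked for, a point or a joint stands for the part that bears it (a point fixed in the world has none). Each returns a list of dicts, best first, with "conf" (0 to 1); they miss things now and then, are a little off and sometimes report something else, mostly with a low value. They report only what shows in the picture. A call takes as long as a camera call. They do not tell look-alikes from the thing itself.
- trace(thing, camera): "pixels" (420x560 bool, what is visible of it).
- spot_point(thing, camera): "at" ([x, y, z] in m, in world coordinates, good to about 4 mm: a listed point, or the origin of a listed thing).
The state is a dict: "time_s": time; "qpos": joint angles; "joint_velocities": joint speeds; "joint_efforts": joint torques, N m; "eef_pos": TCP position; "orientation": TCP orientation; "wrist_force": force on the tool from outside, world axes, zero at the start; "ft_torque": the same for the moment, N m; "opening": finger opening in m.
Only numpy, scipy, OpenCV 4.12 (cv2) and the standard library are available. Lean on these libraries where they do the work, as an engineer would, in place of code of your own. Each camera call takes 0.05 s, during which the arm holds its last target. There are 200 camera calls.

## Task

Pick up the blue gearbox cover, bring it over the open aluminium lower half with the red paint marks at the same corner, and lower it level onto the two dowels. Push it down gently, without ramming, against the spring plunger until the two halves meet face to face all round, and finish while still holding it pressed shut: do not let go, the spring would lift it. Leave the other things on the bench where they are.

Things in the scene. Friction and masses are not known exactly. Their poses are not given: they have to be found in the camera images.
- cover: Loose blue upper half, right way up on the bench, about 0.45 kg. Flange 160 (x) x 100 (y) x 12 mm; on its middle a dome 80 (x) x 42 (y) x 30 mm to grip across y; 42 mm high in all plus a 6 mm brass plug on top. Origin: centre of the flat underside, z up. Red paint mark at corner +x, -y. Fingertips may rest on the flange.
- cover_grip (a point): Where to put the point between the finger pads: on the cover's axis, 33 mm above its underside (fingertips then just above the flange).
- hole_a (a point): Centre of the cover's hole at its underside, 13 mm diameter, at (+68, +24) mm in the cover's frame; goes on dowel_a.
- hole_b (a point): Centre of the cover's other hole at its underside, 13 mm diameter, at (-68, -12) mm in the cover's frame; goes on dowel_b.
- housing: Open aluminium lower half, 160 (x) x 100 (y) mm, walls 24 mm thick, fixed on a dark steel plate 190 x 125 x 8 mm. Origin: centre of the plate's underside on the bench; the upper rim (joint face) is 60 mm above it. Red paint mark at corner +x, -y. The cover fits one way only: its x and y along the housing's.
- joint_face (a point): Centre of the joint face, 60 mm above the bench; x, y, z as the housing. With the cover home the cover's origin lies here.
- dowel_a (a point): Tip of the steel dowel at (+68, +24) mm in the housing's frame. 10 mm diameter, standing 18 mm above the joint face, the top 6 mm tapering to 4 mm. It shows 6 mm above the flange when the cover is home.
- dowel_b (a point): Tip of the other dowel, alike, at (-68, -12) mm in the housing's frame.
- plunger (a joint): Spring plunger, a 26 mm round steel pin in the middle of the lower half, its top 8 mm above the joint face when free. Value: how far it is pushed down, m: 0 free, 0.008 with the cover home. It pushes up with 8 N when free and 14 N at 0.008, so that the cover's weight alone does not close it.
- screwdriver: Screwdriver with orange handle lying on the bench. Leave alone. Origin under its middle.
- wrench: Steel wrench lying on the bench. Leave alone. Origin under its middle.
- spray_can: Green spray can, 60 mm diameter, 120 mm high. Leave alone. Origin: centre of its underside.
- grease_jar: White jar with red cap, 70 mm diameter, 80 mm high. Leave alone. Origin: centre of its underside.
- tape_roll: Yellow roll of tape, 100 mm diameter, 45 mm high, lying flat. Leave alone. Origin: centre of its underside.
- bearing: Steel bearing ring, 62 mm diameter, 18 mm high, lying flat. Leave alone. Origin: centre of its underside.
- mug: Blue mug, 80 mm diameter, 90 mm high. Leave alone. Origin: centre of its underside.
There are look-alikes about, which are no part of the job. There is more than one size of the housing; the one meant has the size given above.

How it is judged:
By the outcome, as a careful person would: the job done as asked, in the order asked, and still so for the second after the job is handed in, while the arm keeps its last pose, push and grip.
It also fails if it takes over 48 s, if anything falls off the work surface, if the arm or the gripper's body presses on something with over 40 N, if the wrist force passes 120 N, or if a joint passes its speed limit or range.

## Working session

There is one attempt and no reset: what is moved stays moved. The work goes in short steps, Python scripts to look and compute and a tool call to move; the robot and the scene stay as the last step left them, time stands still between calls to the robot, and variables do not carry over. Pictures are saved under pics/ and viewed, about 8 in all and at most 12, crops included, and the job is handed in when it is done.

Besides the shell and the picture viewer there is one more tool, called after "Call:" as a command line: name --pt "numbers of a row" for each row, then --argument value for the rest. servo_tool: Moves the arm, as the interface text tells. Its arguments: {"type":"object","properties":{"grip":{"type":"array"},"translation":{"type":"array"},"roll":{"type":"array"}},"required":["grip","translation","roll"]}

```bash
mkdir -p pics; ls
cat > h.py <<'E'
import numpy as np,cv2
from rig import r,get_image,camera_params,trace,spot_point
def save(n,im): cv2.imwrite('pics/'+n,im[...,::-1])
E
python3 - <<'E'
from h import *
a=get_image('scene');b=get_image('top')
save('scene.png',a);save('top.png',b)
s=r.state();print(s['time_s'],s['eef_pos'],s['orientation'],s['opening'],r.tip_extent)
for n in ['cover','housing','joint_face','dowel_a','dowel_b','cover_grip','hole_a','hole_b']:
  for c in ['top','scene']:
    for d in spot_point(n,c): print(n,c,round(d['conf'],2),np.round(d['at'],3))
p=camera_params('top');print(p)
E
```

```text
pics
0.1 [ 0.25696837 -0.5419006   0.22964094] [-3.06322982e+00 -6.89519898e-01  4.71850429e-04] 0.08796795539444005 0.008
cover top 0.55 [ 0.518  0.218 -0.002]
cover top 0.54 [ 0.487 -0.262  0.062]
cover top 0.2 [ 0.547 -0.224  0.08 ]
cover scene 0.96 [ 0.516  0.22  -0.001]
housing top 0.93 [ 0.259 -0.229 -0.   ]
housing top 0.87 [ 0.484 -0.259 -0.003]
housing top 0.65 [ 0.286 -0.431  0.002]
housing scene 0.81 [ 0.292 -0.431 -0.002]
housing scene 0.71 [ 0.482 -0.257 -0.001]
housing scene 0.62 [ 0.258 -0.235 -0.002]
joint_face top 0.72 [ 0.486 -0.261  0.06 ]
joint_face top 0.66 [ 0.26  -0.231  0.039]
joint_face top 0.57 [ 0.286 -0.432  0.039]
joint_face top 0.49 [ 0.454  0.234 -0.003]
joint_face scene 0.68 [ 0.289 -0.432  0.044]
joint_face scene 0.64 [ 0.486 -0.256  0.062]
joint_face scene 0.58 [ 0.259 -0.234  0.04 ]
dowel_a top 0.97 [ 0.327 -0.407  0.048]
dowel_a top 0.87 [ 0.302 -0.22   0.047]
dowel_a top 0.82 [ 0.545 -0.224  0.079]
dowel_a top 0.65 [ 0.248 -0.456  0.054]
dowel_a top 0.62 [ 0.42  -0.279  0.078]
dowel_a top 0.58 [ 0.21  -0.239  0.052]
dowel_a scene 0.9 [ 0.328 -0.40
[... 926 characters left out ...]
65 [0.586 0.214 0.   ]
hole_a top 0.35 [ 0.485  0.006 -0.   ]
hole_a scene 0.92 [0.59  0.216 0.003]
hole_a scene 0.63 [ 0.445  0.235 -0.   ]
hole_a scene 0.28 [ 0.493 -0.495  0.002]
hole_b top 0.93 [0.453 0.233 0.001]
hole_b top 0.65 [0.586 0.214 0.   ]
hole_b top 0.35 [ 0.485  0.006 -0.   ]
hole_b scene 0.92 [0.59  0.216 0.003]
hole_b scene 0.63 [ 0.445  0.235 -0.   ]
hole_b scene 0.28 [ 0.493 -0.495  0.002]
{'intrinsics': array([[545.19360237,   0.        , 275.56514183],
       [  0.        , 545.19360237, 209.48163491],
       [  0.        ,   0.        ,   1.        ]]), 'eye': array([ 0.32521803, -0.0177626 ,  1.55250254]), 'orientation': array([-2.11223441,  2.17653969, -0.10589027])}
```

View pics/top.png

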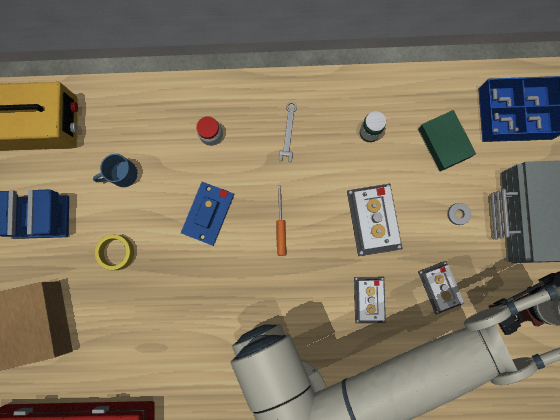

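View pics/scene.png

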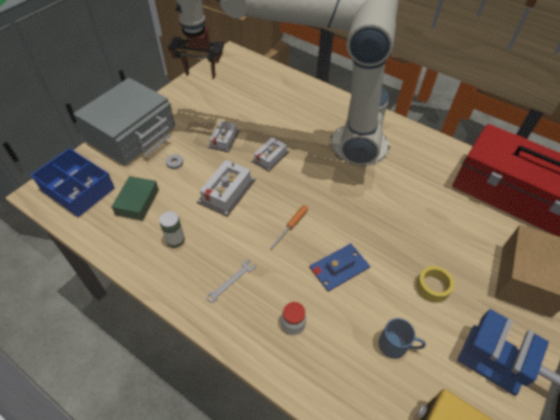

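Candidates, by pixel in the top view:
- **Cover:** the blue part at (207,213) with a red mark at (224,192). Other blue things are the vise (35,213), mug (118,170) and bin (520,108), none with dome or holes.
- **Housing:** the large one at (375,218). The two smaller ones are at (370,300) and (440,287), with rims at 40 mm. The large one's joint face measures 60 mm and its dowels 78 mm, which match the description.

Next is one close crop of both.

Run:
```python
from h import *
b=cv2.imread('pics/top.png')
c=[cv2.resize(b[y-50:y+50,x-50:x+50],(390,390),interpolation=cv2.INTER_CUBIC) for x,y in((207,213),(375,218))]
cv2.imwrite('pics/crop.png',np.hstack(c))
```

```text
(no output)
```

View pics/crop.png

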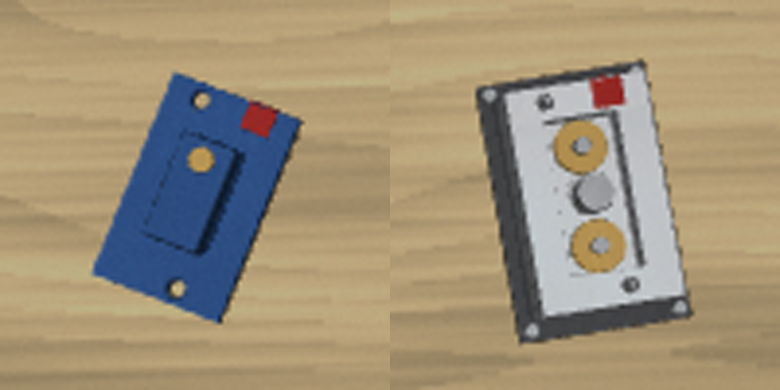

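The crop confirms both choices: cover (left), with red at its top-right, yaw about -22°; large housing (right), with red at its top-right, yaw about +7°. The holes and dowels are placed consistently. Setting out now.

Call:
servo_tool --grip '[87,87,87,87,87,87,87,87,87,87,87,87]' --pt "20 58 0" --pt "40 116 0" --pt "60 174 0" --pt "80 232 0" --pt "100 290 0" --pt "120 348 0" --pt "140 406 0" --pt "160 464 0" --pt "180 522 0" --pt "200 580 0" --pt "220 638 0" --pt "240 696 0" --roll '[10.5,21,31.5,42,52.5,63,73.5,84,94.5,105,115.5,126]'

```text
time_s: 2.4
eef_pos: [0.4974, 0.156, 0.2309]
orientation: [0.767, 3.046, 0.0]
wrist_force: [0.7, -0.2, 0.4]
opening: 0.0872
```

Call:
servo_tool --grip '[87,87,87]' --pt "10 50 0" --pt "18 65 0" --pt "18 65 0" --roll '[6,6,6]'

```text
time_s: 2.78
eef_pos: [0.5152, 0.219, 0.2302]
orientation: [-0.616, -3.08, 0.001]
wrist_force: [-0.1, -0.1, -0.7]
opening: 0.087
```

```bash
cat >> h.py <<'E'
from scipy.spatial.transform import Rotation as R
def tool():
    s=r.state(); M=R.from_rotvec(s['orientation']).as_matrix()
    return s, np.degrees(np.arctan2(M[1,0],M[0,0])), M
def look(names,cams):
    for n in names:
        for c in cams:
            for d in spot_point(n,c): print(n,c,round(d['conf'],2),np.round(d['at'],4))
E
python3 - <<'E'
from h import *
s,y,M=tool();print(s['time_s'],s['eef_pos'],y,M[:,2],s['qpos'],s['wrist_force'])
save('w1.png',get_image('wrist'))
look(['cover','cover_grip','hole_a'],['wrist'])
p=camera_params('wrist');print(p)
E
```

```text
2.775 [0.5152142  0.21902058 0.23020237] 157.36373720325108 [-7.49604866e-04 -7.73499741e-04 -9.99999420e-01] [ 3.41482657e-01 -1.65312285e-02  1.34173376e+00 -4.92706646e-04
  1.81735545e+00 -8.34356575e-01] [-0.07790635 -0.06624608 -0.68129798]
cover wrist 0.7 [5.189e-01 2.188e-01 2.000e-04]
cover_grip wrist 0.73 [0.5872 0.2111 0.0018]
cover_grip wrist 0.67 [0.7479 0.2037 0.0033]
cover_grip wrist 0.61 [0.5157 0.2171 0.034 ]
cover_grip wrist 0.41 [0.6406 0.4655 0.0011]
hole_a wrist 0.9 [4.503e-01 2.297e-01 1.000e-04]
hole_a wrist 0.84 [0.5867 0.2129 0.0028]
hole_a wrist 0.19 [0.5159 0.2178 0.034 ]
{'intrinsics': array([[325.1922621 ,   0.        , 276.74851001],
       [  0.        , 325.1922621 , 208.04302418],
       [  0.        ,   0.        ,   1.        ]]), 'eye': array([0.44553139, 0.24663656, 0.38451751]), 'orientation': array([2.41527288, 1.60461531, 0.22479149])}
```

View pics/w1.png

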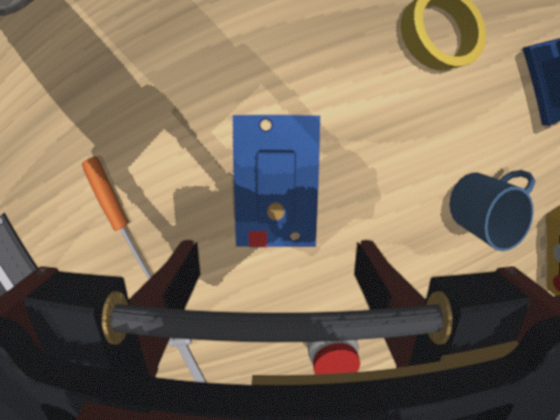

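The wrist view shows the cover centred between the fingers, holes at (266,125) and (294,237), yaw within 1° of the tool. The axis is about (0.5165, 0.217). Descending so that the TCP is at about 22.5 mm, with the tips at about 15 mm, above the 12 mm flange.

Call:
servo_tool --grip '[87,87,87,87,87,87,87]' --pt "1 -2 -50" --pt "1 -2 -100" --pt "1 -2 -150" --pt "1 -2 -185" --pt "1 -2 -200" --pt "1 -2 -207" --pt "1 -2 -207" --roll '[0,0,0,0,0,0,0]'

```text
time_s: 3.85
eef_pos: [0.5168, 0.2168, 0.0248]
orientation: [0.617, 3.079, 0.001]
wrist_force: [0.3, -0.8, -1.1]
opening: 0.0872
```

Call:
servo_tool --grip '[40,40,40,40,40,40,40,40]' --pt "0 0 0" --pt "0 0 0" --pt "0 0 0" --pt "0 0 0" --pt "0 0 0" --pt "0 0 0" --pt "0 0 0" --pt "0 0 0" --roll '[0,0,0,0,0,0,0,0]'

```text
time_s: 4.85
eef_pos: [0.5161, 0.217, 0.0236]
orientation: [-0.616, -3.081, -0.0]
wrist_force: [0.8, 2.0, 0.5]
opening: 0.0418
```

Call:
servo_tool --grip '[20,20,20,20,20,20,20,20,20,20,20,20]' --pt "0 0 10" --pt "0 0 35" --pt "0 0 75" --pt "0 0 115" --pt "0 -30 140" --pt "-2 -75 150" --pt "-5 -125 150" --pt "-9 -175 150" --pt "-13 -225 150" --pt "-16 -260 150" --pt "-17 -274 150" --pt "-17 -274 150" --roll '[0,0,0,0,0,6,12,18,24,30,30,30]'

```text
time_s: 6.35
eef_pos: [0.4989, -0.0574, 0.1735]
orientation: [0.197, -3.135, -0.001]
wrist_force: [-0.6, 0.7, -4.0]
opening: 0.042
```

Run:
```python
from h import *
s,y,M=tool();print(s['time_s'],s['eef_pos'],y,s['qpos'],s['wrist_force'],s['opening'])
save('w2.png',get_image('wrist'));get_image('top');get_image('scene')
look(['cover','hole_a','dowel_a','joint_face'],['wrist'])
look(['dowel_a','joint_face'],['top','scene'])
```

```text
6.35 [ 0.4988817  -0.05739893  0.17349552] -172.79997588240573 [-1.82567268e-01 -1.76787958e-01  1.59194219e+00  3.83603442e-04
  1.72711077e+00 -1.87896798e+00] [-0.57683797  0.65441468 -4.04738504] 0.04197411708603654
cover wrist 0.58 [ 0.5004 -0.053   0.1507]
hole_a wrist 0.9 [ 0.5591 -0.0225  0.1525]
hole_a wrist 0.69 [ 0.4323 -0.0841  0.1495]
dowel_a wrist 0.95 [ 0.5477 -0.2277  0.0774]
dowel_a wrist 0.93 [ 0.4221 -0.2808  0.0771]
joint_face wrist 0.91 [ 0.4843 -0.2557  0.0577]
dowel_a top 0.9 [ 0.4229 -0.2773  0.0769]
dowel_a top 0.82 [ 0.5468 -0.2231  0.0803]
dowel_a top 0.72 [ 0.2473 -0.4563  0.0535]
dowel_a top 0.68 [ 0.3282 -0.4059  0.0499]
dowel_a top 0.61 [ 0.3019 -0.2192  0.0491]
dowel_a top 0.57 [ 0.2137 -0.2414  0.0496]
dowel_a scene 0.8 [ 0.3255 -0.4016  0.053 ]
dowel_a scene 0.75 [ 0.4122 -0.2741  0.0757]
dowel_a scene 0.73 [ 0.5482 -0.2255  0.0784]
dowel_a scene 0.59 [ 0.247  -0.458   0.0523]
dowel_a scene 0.46 [ 0.2124 -0.2434  0.052 ]
joint_face top 0.8 [ 0.4849 -0.2601  0.0593]
joint_face top 0.71 [ 0.2603 -0.2299  0.0401]
joint_face scene 0.65 [ 0.2889 -0.4305  0.0455]
joint_face scene 0.63 [ 0.4845 -0.2584  0.0576]
joint_face scene 0.52 [ 0.2625 -0.238   0.039 ]
```

View pics/w2.png

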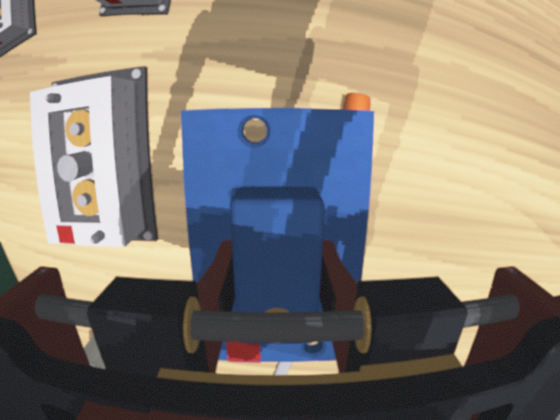

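The wrist view shows the cover held level, with one hole at (255,130) and the housing at left with its dowels at (54,98) and (98,237). The housing centre is about (0.484, -0.257), yaw 7.2°, which matches the tool yaw. Moving above it.

Call:
servo_tool --grip '[20,20,20,20,20,20,20,20]' --pt "-3 -45 0" --pt "-7 -95 0" --pt "-10 -145 0" --pt "-13 -185 0" --pt "-14 -200 0" --pt "-14 -200 -25" --pt "-14 -200 -45" --pt "-14 -200 -45" --roll '[0,0,0,0,0,0,0,0]'

```text
time_s: 7.9
eef_pos: [0.4842, -0.2558, 0.1261]
orientation: [0.203, -3.131, -0.005]
wrist_force: [0.7, -0.5, -3.9]
opening: 0.0417
```

Run:
```python
from h import *
s,y,M=tool();print(s['time_s'],s['eef_pos'],y,M[:,2],s['wrist_force'],s['opening'])
w=get_image('wrist');t=get_image('top');c=get_image('scene')
look(['hole_a','dowel_a','joint_face','cover'],['wrist','top','scene'])
save('w3.png',w)
def z(im,x0,y0,x1,y1,W,H): return cv2.resize(im[y0:y1,x0:x1],(W,H),interpolation=cv2.INTER_CUBIC)
save('m3.png',np.vstack([np.hstack([z(w,180,60,380,210,400,300),z(w,180,270,380,420,400,300)]),
 np.hstack([z(t,310,160,430,250,400,300),z(c,180,140,280,215,400,300)])]))
```

```text
7.9 [ 0.48418069 -0.255769    0.12605352] -172.57897385954143 [-0.00391535  0.0026798  -0.99998874] [ 0.67328794 -0.51575272 -3.93294788] 0.04174810294192625
hole_a wrist 0.87 [ 0.4184 -0.2752  0.1022]
hole_a wrist 0.68 [ 0.5475 -0.2258  0.1054]
hole_a top 0.72 [ 0.5497 -0.2222  0.1061]
hole_a top 0.63 [ 0.4211 -0.275   0.1054]
hole_a scene 0.81 [ 0.5489 -0.2238  0.1051]
hole_a scene 0.61 [ 0.4157 -0.2757  0.1071]
dowel_a wrist 0.61 [ 0.4224 -0.281   0.0766]
dowel_a top 0.89 [ 0.2476 -0.4554  0.0561]
dowel_a top 0.86 [ 0.5494 -0.222   0.0784]
dowel_a top 0.84 [ 0.3265 -0.4061  0.0511]
dowel_a top 0.72 [ 0.4193 -0.281   0.0789]
dowel_a top 0.63 [ 0.2147 -0.2399  0.0502]
dowel_a scene 0.87 [ 0.5503 -0.2262  0.0768]
dowel_a scene 0.84 [ 0.413  -0.2731  0.0761]
dowel_a scene 0.76 [ 0.3098 -0.219   0.0555]
dowel_a scene 0.66 [ 0.2468 -0.4567  0.0511]
dowel_a scene 0.64 [ 0.2121 -0.2439  0.0503]
dowel_a scene 0.45 [ 0.3273 -0.4004  0.0551]
joint_face top 0.7 [ 0.2601 -0.2306  0.0422]
joint_face top 0.67 [ 0.2847 -0.4327  0.0367]
joint_face scene 0.97 [ 0.2566 -0.2349  0.0401]
joint_face scene 0.66 [ 0.2867 -0.4337  0.0454]
joint_face scene 0.59 [ 0.4819 -0.2599  0.0608]
joint_face scene 0.26 [ 4.130e-01  4.773e-01 -4.000e-04]
cover wrist 0.57 [ 0.4866 -0.2531  0.1031]
cover top 0.76 [ 0.4865 -0.2518  0.1053]
cover scene 0.62 [ 0.4829 -0.2529  0.1042]
```

View pics/m3.png

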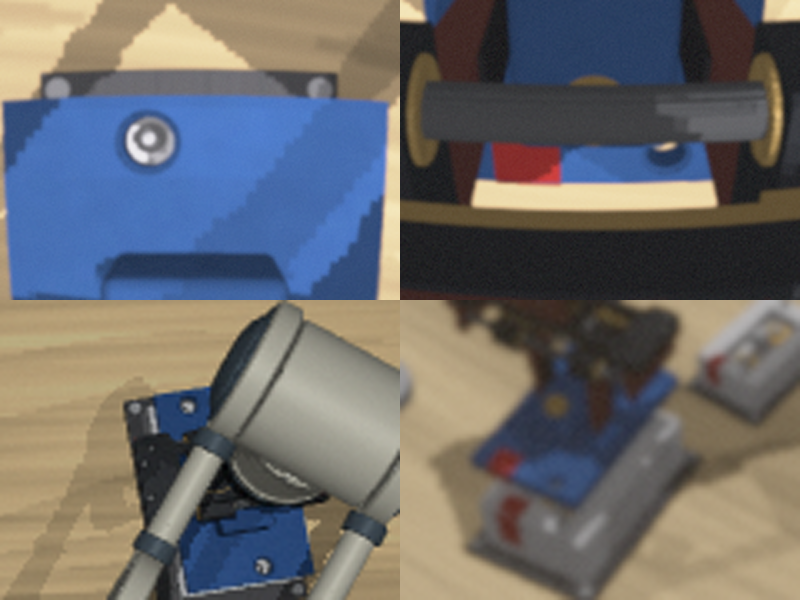

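Through hole b the wrist view shows dowel_b's tip nearly centred (254.5,128.5). The top view shows both holes, at about (366,192) and (389,240). I'll zoom in and compute the lateral errors from the rays.

```bash
cat >> h.py <<'E'
def ray(cam,px,z,p=None):
    p=p or camera_params(cam); K=p['intrinsics']; u=(px[0]-K[0,2])/K[0,0]; v=(px[1]-K[1,2])/K[1,1]
    if cam=='wrist':
        t=np.hypot(u,v); d=np.array([np.sin(t)*u/t,np.sin(t)*v/t,np.cos(t)])
    else: d=np.array([u,v,1.])
    d=R.from_rotvec(p['orientation']).apply(d)
    return p['eye']+d*(z-p['eye'][2])/d[2]
def proj(cam,P):
    p=camera_params(cam);K=p['intrinsics'];q=R.from_rotvec(p['orientation']).inv().apply(np.asarray(P)-p['eye'])
    if cam=='wrist':
        t=np.arctan2(np.hypot(q[0],q[1]),q[2]);n=np.hypot(q[0],q[1]);return K[:2,2]+K[0,0]*t*q[:2]/n
    return K[:2,2]+K[0,0]*q[:2]/q[2]
E
python3 - <<'E'
from h import *
w=get_image('wrist');t=get_image('top')
def z(im,c,h,W):
    x,y=int(c[0]),int(c[1]); return cv2.resize(im[y-h:y+h,x-h:x+h],(W,W),interpolation=cv2.INTER_NEAREST)
save('m4.png',np.hstack([z(w,(255,130),20,260),z(t,(366,192),10,260),z(t,(389,240),10,260)]))
zt=.126-.022+.012-.001
for c,h in(('wrist',(255.5,130.5)),('top',(366.4,191.8)),('top',(389.2,239.8))): print(c,'hole',ray(c,h,zt).round(4))
print('dowel b wrist',ray('wrist',(254.5,128.5),.078).round(4))
E
```

```text
wrist hole [ 0.4183 -0.2769  0.115 ]
top hole [ 0.5458 -0.2252  0.115 ]
top hole [ 0.4166 -0.2785  0.115 ]
dowel b wrist [ 0.4188 -0.2799  0.078 ]
```

View pics/m4.png

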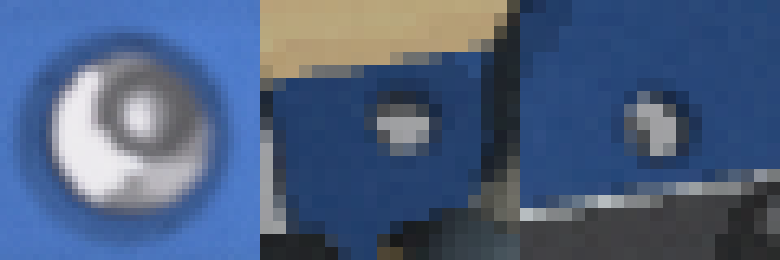

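The wrist rays put dowel_b about (0, -1.6) mm from hole_b, and the housing estimate gives the same correction of (0, -1.5). Applying it and lowering until the tips are just under the flange.

Call:
servo_tool --grip '[20,20,20,20]' --pt "0 -1.5 -8" --pt "0 -1.5 -16" --pt "0 -1.5 -20" --pt "0 -1.5 -20" --roll '[0,0,0,0]'

```text
time_s: 9.25
eef_pos: [0.4848, -0.2584, 0.1079]
orientation: [0.202, -3.134, -0.001]
wrist_force: [0.3, 0.0, -2.9]
opening: 0.042
```

Run:
```python
from h import *
s,y,M=tool();print(s['time_s'],s['eef_pos'],y,M[:,2],s['wrist_force'],s['opening'])
zt=s['eef_pos'][2]-.022+.012-.001
w=get_image('wrist');t=get_image('top')
look(['hole_a','dowel_a'],['wrist','top'])
c=s['eef_pos'][:2]; a=np.radians(y+180)
H=lambda x,y_:[c[0]+np.cos(a)*x-np.sin(a)*y_,c[1]+np.sin(a)*x+np.cos(a)*y_,zt]
pa,pb=H(.068,.024),H(-.068,-.012); print(pa,pb)
q=[proj('wrist',pb),proj('top',pa),proj('top',pb)];print(np.round(q,1))
def z(im,c,h,W):
    x,y=int(round(c[0])),int(round(c[1])); print(x-h,y-h); return cv2.resize(im[y-h:y+h,x-h:x+h],(W,W),interpolation=cv2.INTER_NEAREST)
save('m5.png',np.hstack([z(w,q[0],20,260),z(t,q[1],10,260),z(t,q[2],10,260)]))
```

```text
9.25 [ 0.48477402 -0.25844569  0.10785658] -172.6297489903937 [-1.08510419e-03  6.98017106e-04 -9.99999168e-01] [ 2.76575018e-01  6.24699849e-04 -2.93978338e+00] 0.04196815662011508
hole_a wrist 0.79 [ 0.5463 -0.228   0.0858]
hole_a wrist 0.73 [ 0.4205 -0.2811  0.0829]
hole_a top 0.72 [ 0.5484 -0.2251  0.088 ]
hole_a top 0.56 [ 0.4223 -0.2764  0.0883]
dowel_a wrist 0.81 [ 0.4198 -0.2784  0.0784]
dowel_a top 0.84 [ 0.2467 -0.4543  0.0531]
dowel_a top 0.66 [ 0.5475 -0.2218  0.0806]
dowel_a top 0.58 [ 0.2099 -0.2432  0.0492]
dowel_a top 0.56 [ 0.3269 -0.4075  0.0535]
[np.float64(0.5491334584992378), np.float64(-0.2259208936770638), np.float64(0.0968565774538769)] [np.float64(0.4188752085628366), np.float64(-0.27906963141848196), np.float64(0.0968565774538769)]
[[254.  131.3]
 [365.7 191.6]
 [388.1 239.4]]
234 111
356 182
378 229
```

View pics/m5.png

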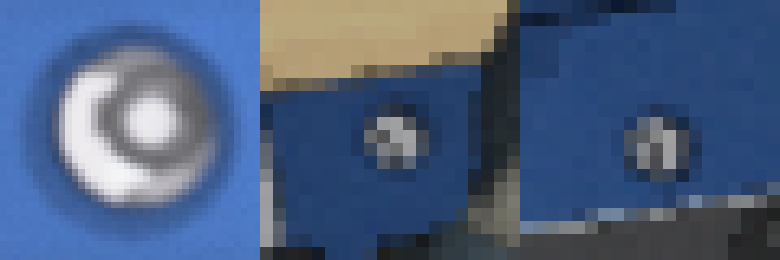

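Run:
```python
from h import *
zt=r.state()['eef_pos'][2]-.022+.012
for dz in(-.002,0): print(ray('wrist',(254.4,130.2),zt+dz).round(4), ray('wrist',(256.9,129.0),.078).round(4))
for d in((365.9,191.9),(388.0,239.5)): 
  print('top ray at flange / at tip z',ray('top',d,zt-.001).round(4),ray('top',d,.078).round(4))
```

```text
[ 0.4183 -0.2789  0.097 ] [ 0.4183 -0.2788  0.078 ]
[ 0.4182 -0.2788  0.099 ] [ 0.4183 -0.2788  0.078 ]
top ray at flange / at tip z [ 0.5482 -0.2263  0.098 ] [ 0.5513 -0.2292  0.078 ]
top ray at flange / at tip z [ 0.4185 -0.2785  0.098 ] [ 0.4198 -0.2821  0.078 ]
```

Hole_b and the tip of dowel_b agree to 0.1 mm. Hole_a agrees with the dowel_a estimates to about 2 mm, within the taper's capture. Lowering slowly onto the tapers and watching the force.

Call:
servo_tool --grip '[20,20,20,20,20]' --pt "0 0 -4" --pt "0 0 -8" --pt "0 0 -11" --pt "0 0 -11" --pt "0 0 -11" --roll '[0,0,0,0,0]'

```text
time_s: 10.18
eef_pos: [0.4851, -0.2587, 0.0977]
orientation: [-0.202, 3.135, -0.0]
wrist_force: [0.4, 0.2, -3.3]
opening: 0.0417
```

Run:
```python
from h import *
s,y,M=tool();print(s['time_s'],s['eef_pos'],y,M[:,2],s['wrist_force'],s['ft_torque'],s['opening'])
```

```text
10.175 [ 0.48511733 -0.25866944  0.09769329] -172.6283147997605 [ 6.34532653e-05 -7.03145398e-05 -9.99999996e-01] [ 0.44553144  0.23983345 -3.28748269] [ 0.12743645 -0.10707148  0.01445119] 0.041677778266446544
```

Call:
servo_tool --grip '[20,20,20,20]' --pt "0 0 -2" --pt "0 0 -4" --pt "0 0 -5" --pt "0 0 -5" --roll '[0,0,0,0]'

```text
time_s: 10.68
eef_pos: [0.485, -0.2586, 0.0925]
orientation: [0.202, -3.135, -0.0]
wrist_force: [0.1, -0.3, -4.6]
opening: 0.0417
```

Run:
```python
from h import *
s,y,M=tool();print(s['time_s'],s['eef_pos'],y,M[:,2],s['wrist_force'],s['ft_torque'],s['opening'])
```

```text
10.675 [ 0.48499603 -0.25860697  0.092475  ] -172.62926839088001 [-2.59713145e-04  1.48351326e-04 -9.99999955e-01] [ 0.10457879 -0.26860823 -4.60059835] [ 0.05021172 -0.17886352 -0.01622706] 0.04171447761203012
```

Call:
servo_tool --grip '[20,20,20,20,20]' --pt "0 0 -1.5" --pt "0 0 -3" --pt "0 0 -4.5" --pt "0 0 -4.5" --pt "0 0 -4.5" --roll '[0,0,0,0,0]'

```text
time_s: 11.3
eef_pos: [0.4853, -0.2588, 0.0895]
orientation: [-0.202, 3.134, -0.001]
wrist_force: [-1.6, 1.4, 4.4]
opening: 0.0416
```

Run:
```python
from h import *
s,y,M=tool();print(s['time_s'],s['eef_pos'],y,M[:,2],s['wrist_force'],s['ft_torque'],s['opening'])
w=get_image('wrist');t=get_image('top');c=get_image('scene')
def z(im,x0,y0,x1,y1,W,H): return cv2.resize(im[y0:y1,x0:x1],(W,H),interpolation=cv2.INTER_CUBIC)
save('m6.png',np.vstack([np.hstack([z(w,180,60,380,210,400,300),z(w,180,270,380,420,400,300)]),
 np.hstack([z(t,340,175,412,247,400,300),z(c,180,140,280,215,400,300)])]))
```

```text
11.3 [ 0.48530158 -0.25876587  0.08947471] -172.62528354668038 [ 1.11054656e-03 -7.30589232e-04 -9.99999116e-01] [-1.64689113  1.38191577  4.44052398] [0.42552157 0.48269916 0.01055264] 0.04158906105035343
```

View pics/m6.png

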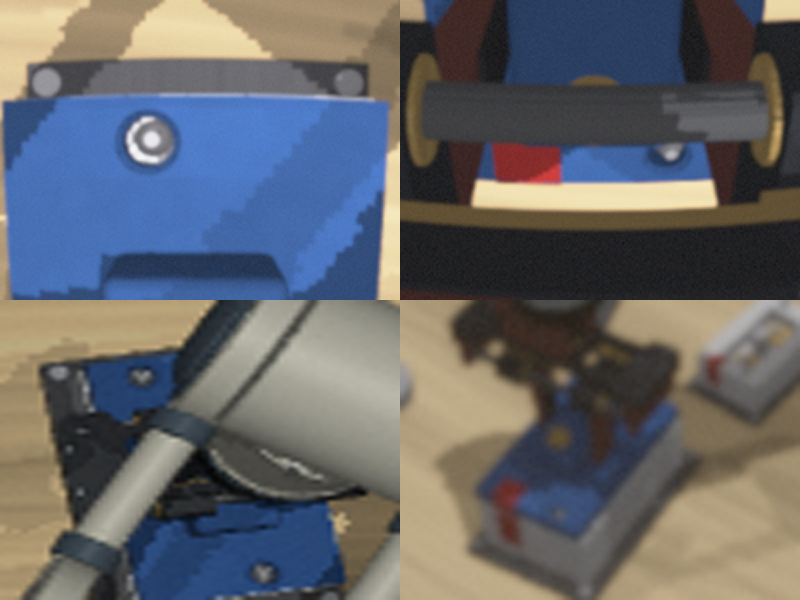

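All views agree. The flange sits just above the rim, the red marks line up, and dowels show in both holes ((149,140) in the crop, plus top and scene). The force rose by about 9 N, which matches the plunger. Pressing on in small steps.

Call:
servo_tool --grip '[20,20,20,20,20,20]' --pt "0 0 -1" --pt "0 0 -2" --pt "0 0 -3" --pt "0 0 -4" --pt "0 0 -5" --pt "0 0 -5" --roll '[0,0,0,0,0,0]'

```text
time_s: 12.2
eef_pos: [0.4854, -0.2587, 0.0853]
orientation: [-0.202, 3.134, -0.002]
wrist_force: [-4.3, 2.2, 8.6]
opening: 0.042
```

```bash
cat > st.py <<'E'
from h import *
s,y,M=tool();print(s['time_s'],s['eef_pos'].round(5),round(y,2),M[:,2].round(4),s['wrist_force'].round(2),s['ft_torque'].round(2),s['opening'])
E
python3 st.py
```

```text
12.2 [ 0.48537 -0.25874  0.08532] -172.62 [ 1.5e-03 -9.0e-04 -1.0e+00] [-4.34  2.23  8.62] [0.66 0.75 0.05] 0.04201968767564641
```

Side force on the tool is (-4.3, +2.2) N, so I'll ease the command that way while pressing on.

Call:
servo_tool --grip '[20,20,20,20,20,20]' --pt "-0.4 0.2 0" --pt "-0.8 0.4 -0.5" --pt "-0.8 0.4 -1.2" --pt "-0.8 0.4 -2" --pt "-0.8 0.4 -2.5" --pt "-0.8 0.4 -2.5" --roll '[0,0,0,0,0,0]'

```text
time_s: 12.95
eef_pos: [0.4853, -0.2587, 0.0838]
orientation: [-0.202, 3.132, -0.003]
wrist_force: [-3.0, 2.4, 11.3]
opening: 0.0418
```

```bash
python3 st.py
```

```text
12.95 [ 0.4853  -0.25869  0.08379] -172.62 [ 0.0036 -0.002  -1.    ] [-3.    2.37 11.26] [0.61 0.61 0.04] 0.04179669307761233
```

Call:
servo_tool --grip '[20,20,20,20,20]' --pt "-0.5 0.3 -0.7" --pt "-0.5 0.3 -1.4" --pt "-0.5 0.3 -2" --pt "-0.5 0.3 -2" --pt "-0.5 0.3 -2" --roll '[0,0,0,0,0]'

```text
time_s: 13.58
eef_pos: [0.4853, -0.2587, 0.0837]
orientation: [-0.202, 3.13, -0.005]
wrist_force: [-4.8, 3.3, 18.2]
opening: 0.0416
```

```bash
python3 st.py
```

```text
13.575 [ 0.48534 -0.25869  0.08371] -172.63 [ 0.0056 -0.0031 -1.    ] [-4.76  3.26 18.21] [0.99 1.05 0.02] 0.041634409423855476
```

It is now on a hard stop: z changed 0.1 mm for +7 N, at TCP 83.7 mm, which equals the grasp height over the 60 mm face. I'll relieve the remaining side force, keep the push, and look.

Call:
servo_tool --grip '[20,20,20,20,20]' --pt "-0.5 0.3 -0.2" --pt "-1 0.6 -0.4" --pt "-1.5 1 -0.6" --pt "-1.5 1 -0.6" --pt "-1.5 1 -0.6" --roll '[0,0,0,0,0]'

```text
time_s: 14.2
eef_pos: [0.4854, -0.2586, 0.0838]
orientation: [-0.201, 3.126, -0.01]
wrist_force: [1.4, 0.2, 17.2]
opening: 0.0414
```

```bash
python3 st.py
python3 - <<'E'
from h import *
w=get_image('wrist');t=get_image('top');c=get_image('scene')
def z(im,x0,y0,x1,y1,W,H): return cv2.resize(im[y0:y1,x0:x1],(W,H),interpolation=cv2.INTER_CUBIC)
save('m7.png',np.hstack([z(w,170,60,390,390,400,600),np.vstack([z(t,340,175,412,229,400,300),z(c,190,150,270,210,400,300)])]))
E
```

```text
14.2 [ 0.48536 -0.25861  0.0838 ] -172.63 [ 0.0097 -0.0055 -0.9999] [ 1.42  0.19 17.25] [ 0.42  0.07 -0.06] 0.04138388092249471
```

View pics/m7.png

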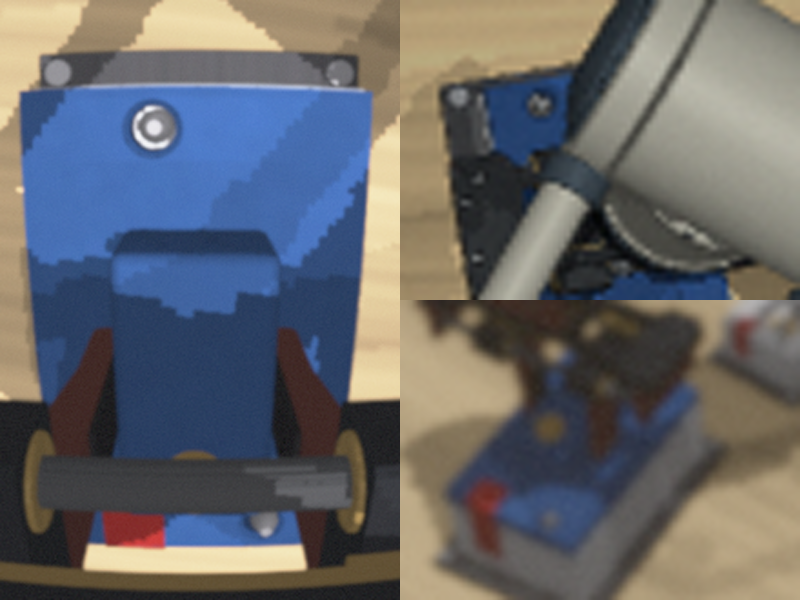

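All views show it shut: dowel tips stand proud of the flange and the red marks meet. The tool is tilted 0.6°, though, and the contact moment is biased to the -x,+y corner. Undoing most of the sideways easing should level it, with a bit more push.

Call:
servo_tool --grip '[20,20,20,20,20,20]' --pt "0.6 -0.4 -0.3" --pt "1.2 -0.8 -0.6" --pt "1.8 -1.2 -1" --pt "2.5 -1.7 -1.5" --pt "2.5 -1.7 -1.5" --pt "2.5 -1.7 -1.5" --roll '[0,0,0,0,0,0]'

```text
time_s: 15.1
eef_pos: [0.4854, -0.2587, 0.0836]
orientation: [-0.202, 3.131, -0.003]
wrist_force: [-13.0, 7.9, 29.7]
opening: 0.0419
```

```bash
python3 st.py
```

```text
15.1 [ 0.48543 -0.25875  0.08355] -172.63 [ 0.0041 -0.0019 -1.    ] [-13.01   7.95  29.75] [1.98 2.14 0.01] 0.041856843189071305
```

TCP is down to 83.55 mm and tilt has fallen to 0.26°. The face reaction of about 20 N now acts well inside the rim, so the contact is flat. Easing off slightly for a gentler hold.

Call:
servo_tool --grip '[20,20,20,20]' --pt "-0.3 0.2 0.2" --pt "-0.6 0.5 0.5" --pt "-0.6 0.5 0.5" --pt "-0.6 0.5 0.5" --roll '[0,0,0,0]'

```text
time_s: 15.6
eef_pos: [0.4854, -0.2587, 0.0836]
orientation: [-0.201, 3.13, -0.005]
wrist_force: [-9.6, 5.2, 25.5]
opening: 0.042
```

```bash
python3 st.py
```

```text
15.6 [ 0.48542 -0.25875  0.08355] -172.64 [ 0.0055 -0.0028 -1.    ] [-9.58  5.15 25.53] [1.7  1.6  0.02] 0.0419794406628301
```

z is unchanged, but the estimated moment about x is closer to the edge than before, so I'll return to the firmer hold with a touch more -y.

Call:
servo_tool --grip '[20,20,20,20,20]' --pt "0.2 -0.4 -0.2" --pt "0.4 -0.8 -0.4" --pt "0.4 -1.2 -0.5" --pt "0.4 -1.2 -0.5" --pt "0.4 -1.2 -0.5" --roll '[0,0,0,0,0]'

```text
time_s: 16.23
eef_pos: [0.4854, -0.2588, 0.0835]
orientation: [-0.202, 3.131, -0.002]
wrist_force: [-12.9, 11.5, 30.8]
opening: 0.0419
```

```bash
python3 st.py
python3 - <<'E'
from h import *
w=get_image('wrist');t=get_image('top');get_image('scene')
look(['cover'],['wrist','top','scene'])
def z(im,x0,y0,x1,y1,W,H): return cv2.resize(im[y0:y1,x0:x1],(W,H),interpolation=cv2.INTER_CUBIC)
save('m8.png',z(w,170,70,390,220,800,545))
E
```

```text
16.225 [ 0.4854  -0.25879  0.08352] -172.6 [ 4.3e-03 -9.0e-04 -1.0e+00] [-12.87  11.45  30.8 ] [ 2.08  2.01 -0.14] 0.041943848321776646
cover wrist 0.85 [ 0.4866 -0.257   0.0615]
cover wrist 0.57 [ 0.4233 -0.2782  0.0742]
cover wrist 0.4 [0.4942 0.0114 0.002 ]
cover top 0.8 [ 0.4841 -0.257   0.0565]
cover top 0.36 [ 0.5459 -0.2256  0.061 ]
cover scene 0.71 [ 0.4845 -0.2565  0.0586]
```

View pics/m8.png

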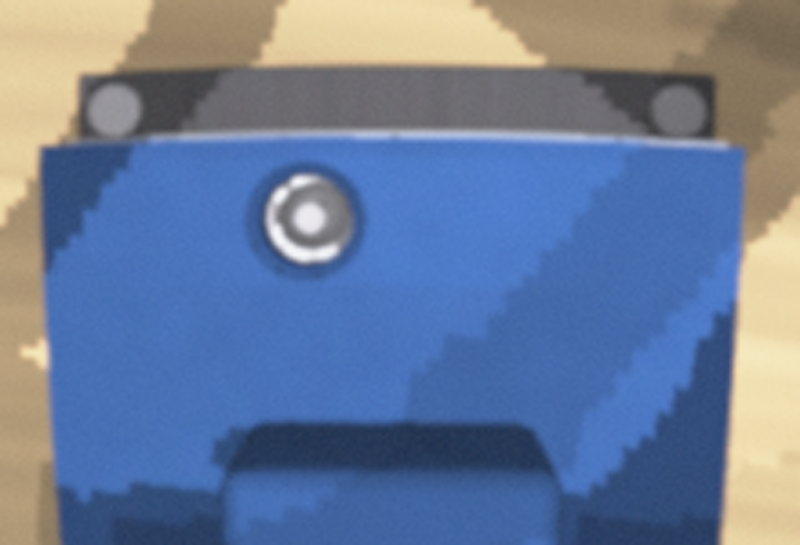

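The dowel stands proud of the hole at crop (310,215) and the cover's -x edge is parallel to the rim. The contact moment is now about zero (0.2 and -0.1 Nm), so the pressure is central. The three cameras place the cover at about (0.485, -0.257, 0.059), which is the joint face. Handing in.

```bash
python3 -c "
from rig import r
print(r.close_job())"
```

```text
the job is handed in; nothing more can be done
None
```

I gripped the blue cover by its dome and lowered it onto the two dowels of the large housing, with the red marks at the same corner. I then pressed it in small steps against the spring plunger until it hit a hard stop. I handed the job in at about 16 s, with the cover still held and pressed down with about 31 N at the wrist.

**Last checks**
- **Seated height:** the TCP stopped at 83.5 mm, against about 83.6 mm expected with the halves closed. The last 12 N or so of extra push moved it only about 0.2 mm.
- **Position:** the three cameras put the cover within a few mm of the joint face, at about (0.485, -0.257, 0.059). The pictures showed dowels in both holes.
- **Pressure:** the contact moment I worked out from the wrist readings was near zero, so the push is central.

**What did not fully agree**
- **Tilt:** the gripper still leans about 0.25°. I could not see a gap, but the pictures cannot resolve one well under 1 mm, so contact all round is inferred from the stop height and the moment.
- **Side load:** a side force of about 17 N remains on the dowels. When I relieved it earlier, the tilt grew to 0.6°, so I chose the more level hold.

I moved nothing else on purpose, but I did not check the other items one by one at the end.

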